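# Put the jar away in the push-latch caddy

### The arm

A 6-joint arm with a two-finger parallel gripper is mounted at the origin on the work surface. World frame = base frame: x ahead of the robot, y to its left, z up, the work surface at z = 0. Lengths are in mm, angles in rad, forces in N, time in s.
With the tool pointing down it reaches from about 350 to 925 mm from the base axis. Payload 6.4 kg.
Tool frame: the origin (TCP) lies midway between the tips of the shut fingers; the grasp point (between the pads) lies 19 mm behind it; x points along the fingers, y is the direction in which the jaws open and shut, and the axes are right-handed (so a half turn about x gives the same grasp; the last joint's range is limited). The gripper opens to 85 mm and grips with 20 to 120 N. Pads are 22 mm wide; open, the fingers measure 114 mm over their backs; the gripper's body (76 mm by 85 mm) begins 54 mm behind the grasp point. The pads swing forward as they close: fully open they stand 13 mm farther back than shut.
Start: joints at [0.981, 0.245, 1.558, -0, 1.339, -0.174], TCP at [262.548, 594.628, 231.29] pointing down, gripper open.
Joint ranges: [-3.13, 3.13], [-1.02, 2.26], [0.13, 2.54], [-0.95, 4.09], [0.21, 2.88], [-2.74, 2.74]. Speed limits (rad/s): [2.57, 2.57, 3.14, 3.14, 3.14, 3.14].

### API

Orientations are given as [roll, pitch, yaw] about the fixed x, y, z axes, in that order (R = Rz(yaw) Ry(pitch) Rx(roll)).
In Python, from workcell import robot gives the robot as it stands. The module is installed in compiled form; this text tells all that it offers.
- The arm moves only by the shell command python3 -m pendant 'ROWS'. ROWS is JSON, a list of rows, each a list of 3 entries, a list of its own where there are three numbers: the shift along the tool's x, y, z in mm, then the turn, a rotation vector about the tool's x, y, z in rad, then the opening in per cent of the stroke, from 0 (shut) to 100 (fully open). In form: [[[x, y, z], [ax, ay, az], claw], ...]. A call has 1 to 8 rows; each row is the pose to reach, as a shift and turn from the pose measured when the call began, along the tool's axes at that moment; what a row does not reach only later rows make up. A row lasts 1/10 s, in which the tool goes at most 50 mm and 8.59 degrees, less where a joint would pass 70% of its speed; a pose out of reach is approached as far as the arm can. A call with a gripper value outside its range is refused whole. The fingers move at their own pace and stop on an object; the grip force is fixed at half the most. Time passes only in rows, so rows that repeat a pose let the fingers close. It gives the time, the measured TCP pose, the force and the opening at its end, in the units of the state.
- robot.get_obs(): the state, without advancing time (a new reading comes with each control period).
- robot.snapshot(name): name is "scene" or "top"; returns a dict with "img" (384x512x3 uint8, red, green, blue), "fx", "fy", "cx", "cy" (pixels), "dist_coeffs" ([k1, k2, p1, p2, k3] as OpenCV has them; the pictures are not rectified), "eye" and "orientation" of the camera in the world. Camera axes: x right, y down, z forward; pixel columns grow to the right and rows downward; lengths in mm; the calibration is good to about 2 mm. A picture is of the moment at which its call begins. There is no depth.
- robot.sign_off(): hands the job in, once; it reports no verdict.
The state is a dict: "clock": time; "qpos": joint angles; "dq": joint speeds; "effort": joint torques, N m; "position": TCP position; "ee_rot": TCP orientation; "wrist_force": force on the tool from outside, world axes, zero at the start; "wrist_torque": the same for the moment, N m; "opening": finger opening in mm.
Only numpy, scipy, OpenCV 4.12 (cv2) and the standard library are available. Lean on these libraries where they do the work, as an engineer would, in place of code of your own. Each camera call takes 0.05 s, during which the arm holds its last target. There are 200 camera calls.

### The job

Put the glass jar away in the caddy: press the front of the latched lid down and let go so that it springs open, stand the jar upright on the caddy's floor without dropping it, then push the lid down and press it home again so that it latches shut and stays shut. Leave the other things on the counter where they are.

Things in the scene. Friction and masses are not known exactly. Their poses are not given: they have to be found in the camera images.
- caddy: White box, fixed to the counter, 200 (x) by 240 (y) by 144 mm tall; walls 6 mm, floor 8 mm thick; clear inside 188 by 228 mm; wooden lid on top. Front wall 118 mm tall, with a latch block inside its middle, 60 mm wide, 12 mm thick, 128 mm tall. Origin: centre of its underside; x points from the front to the hinge side, z up. The front roughly faces world -y (the robot's right).
- lid (a joint): Lid angle, rad: 0 latched, level; 1.5 open against its stop; -0.06 pressed against the lower stop. Push-push latch, sprung to open: press the latched lid below -0.05 and let go, and it rises to 1.5 by itself in about 1 s. Push the open lid down below -0.05 and let go: it is caught at 0. One more press releases it. Stay down 0.2 s before letting go.
- lid_pad (a point): Centre of the upper face of the round steel press plate, 48 mm wide, near the lid's front edge, 160 mm from the hinge axis; moves with the lid; 144 mm above the counter when latched. Press here, downward: 10 mm to the stop, 3 to 4 N, more only against the stop. The open lid is pushed down by 1 to 4 N on its outer face.
- lid_hinge (a point): Middle of the hinge axis, which runs along the caddy's y on its back, the robot's left (caddy x = 90, z = 138 mm). The lid is a board 8 mm thick, 226 mm wide, reaching 186 mm from the axis, which lies in its mid-plane; a steel tongue hangs 30 mm down at its front middle. At angle a, a point d along it is at caddy x = 90 - d cos a, z = 138 + d sin a (mm).
- caddy_floor (a point): Centre of the caddy's inner floor, 8 mm above the counter.
- jar: Round upright glass jar with a paper band and steel cap, 54 mm wide, 110 mm tall, about 0.3 kg. Origin: centre of its underside, z up. It starts standing on the counter; it stands freely anywhere on the caddy's floor under the shut lid.
- mug: Bystander, leave alone: white ceramic mug, 80 mm wide, 92 mm tall. Origin: centre of its underside.
- bowl: Bystander, leave alone: white plastic mixing bowl, 150 mm wide, 75 mm tall. Origin: centre of its underside.
- tin: Bystander, leave alone: plain aluminium tin without paper band, 74 mm wide, 130 mm tall. Origin: centre of its underside.
- oil: Bystander, leave alone: green glass oil bottle, 64 mm wide, 230 mm tall. Origin: centre of its underside.
- spoon: Bystander, leave alone: wooden spoon, 200 mm long, lying flat. Origin: centre of its underside.

How it is judged (in metres and radians):
On the way, in this order (a step that is already met when the one before it is completed fails the run):
1. the lid has been released and stands open by itself (value of joint lid above 1 rad and contact force between each of the arm, the fingers and lid below 0.1 N), for 0.2 s.
2. the jar stands upright on the caddy's floor, let go, with the lid still open (x of jar in the frame of caddy between -0.085 and 0.085 m and y of jar in the frame of caddy between -0.105 and 0.105 m and z of jar in the frame of caddy between 0 and 0.02 m and angle between jar's own z axis and vertical below 0.15 rad and linear speed of jar below 0.03 m/s and value of joint lid above 0.8 rad and contact force between the fingers and jar below 0.1 N), for 0.2 s.
At the end, for the whole second after the job is handed in: The jar stands inside the caddy, upright within 0.15 rad, at rest with its underside within 12 mm of the inner floor, and the lid is latched shut by itself: within 0.03 rad of its latched angle, still, with nothing holding it (x of jar in the frame of caddy between -0.085 and 0.085 m and y of jar in the frame of caddy between -0.105 and 0.105 m and z of jar in the frame of caddy between 0 and 0.02 m and angle between jar's own z axis and vertical below 0.15 rad and linear speed of jar below 0.03 m/s and value of joint lid between -0.03 and 0.03 rad and velocity of joint lid between -0.05 and 0.05 rad/s); the robot touches nothing.
It fails at once if the jar is dropped or knocked (it moves faster than 0.8 m/s while not held) (linear speed of jar above 0.8 m/s and contact force between the fingers and jar below 0.1 N).
It fails at once if another thing on the counter is moved more than 40 mm (distance of any of mug, bowl, tin, oil, spoon from where it was at the start of the episode above 0.04 m).
It also fails if it takes over 72 s, if anything falls off the work surface, if the arm or the gripper's body presses on something with over 40 N, if the wrist force passes 120 N, or if a joint passes its speed limit or range.

## Working session

There is one attempt and no reset: what is moved stays moved. The work goes in short steps, Python scripts to look and compute and a shell command to move; the robot and the scene stay as the last step left them, time stands still between calls to the robot, and variables do not carry over. Pictures are saved under pics/ and viewed, about 8 in all and at most 12, crops included, and the job is handed in when it is done.

```bash
mkdir -p pics
python3 - <<'E'
from workcell import robot
import cv2
for n in("scene","top"):
    s=robot.snapshot(n); cv2.imwrite(f"pics/{n}0.png",s["img"][:,:,::-1])
    print({k:v for k,v in s.items() if k!="img"})
print(robot.get_obs())
E
```

```text
{'fx': 465.51461060367706, 'fy': 465.51461060367706, 'cx': 248.88690885035012, 'cy': 183.92549095860764, 'dist_coeffs': array([0.06620177, 0.        , 0.        , 0.        , 0.        ]), 'eye': array([1038.73222397, -796.51269679, 1461.03767119]), 'orientation': array([-2.54208393,  0.01723763,  0.560596  ])}
{'fx': 357.19839816084266, 'fy': 357.19839816084266, 'cx': 260.777358767214, 'cy': 191.80113041308954, 'dist_coeffs': array([-0.10637936,  0.        ,  0.        ,  0.        ,  0.        ]), 'eye': array([ 372.01715318,  -26.7429131 , 1113.92209657]), 'orientation': array([-2.96300947, -0.02640966, -1.56612972])}
{'clock': 0.1, 'qpos': array([ 9.80894856e-01,  2.45756684e-01,  1.55887856e+00, -2.40086138e-05,
        1.33874593e+00, -1.74088511e-01]), 'dq': array([-0.00044787, -0.00081154, -0.00410513,  0.00058088,  0.00306661,
       -0.00104451]), 'effort': array([-7.10243348e-04, -4.30673432e+01, -3.27128041e+01, -1.60325303e-04,
        2.85512833e-03,  1.08365771e-05]), 'position': array([262.26367322, 594.18727507, 230.28985792]), 'ee_rot': array([-1.73182717,  1.56900766, -2.14763459]), 'wrist_force': array([-0.76182736, -0.22245358, -0.06910611]), 'wrist_torque': array([-0.02081281,  0.04798378, -0.04034744]), 'opening': 85.32727354565793}
```

View pics/scene0.png

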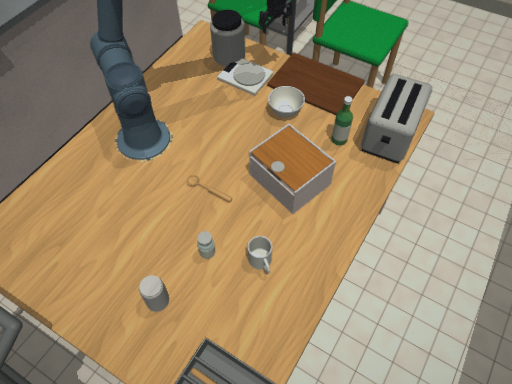

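View pics/top0.png

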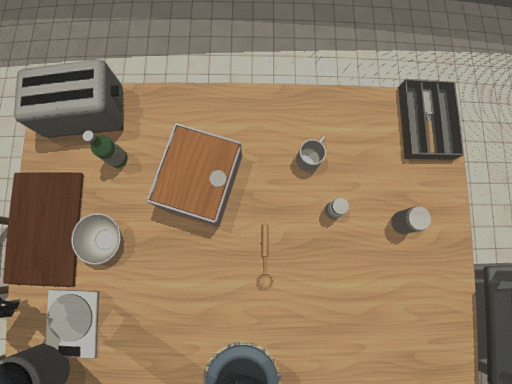

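The scene picture shows the caddy with its pad at (278,167), the jar at (206,244) and the plain tin at (154,292). The top picture shows the pad at (218,179), the jar cap near (340,206) and the tin at (412,219). I'll zoom in once.

```bash
cat > h.py <<'E'
from workcell import robot
import cv2, numpy as np
from scipy.spatial.transform import Rotation as Ro
def cam(s): return np.array([[s["fx"],0,s["cx"]],[0,s["fy"],s["cy"]],[0,0,1]]),s["dist_coeffs"],Ro.from_euler('xyz',s["orientation"]).as_matrix(),s["eye"]
def plane(s,uv,z):
    K,d,R,e=cam(s); p=cv2.undistortPoints(np.float64(uv).reshape(-1,1,2),K,d).reshape(-1,2)
    r=np.c_[p,np.ones(len(p))]@R.T; return e+r*((z-e[2])/r[:,2])[:,None]
def proj(s,P):
    K,d,R,e=cam(s); rv=cv2.Rodrigues(R.T)[0]; return cv2.projectPoints(np.float64(P).reshape(-1,3),rv,-R.T@e,K,d)[0].reshape(-1,2)
def rel(p,P=None):
    "target TCP position p in world -> shift in tool axes"
    o=robot.get_obs(); R=Ro.from_euler('xyz',o["ee_rot"]); return R.inv().apply(np.array(p)-o["position"])
def turn(Rt):
    o=robot.get_obs(); R=Ro.from_euler('xyz',o["ee_rot"]); return (R.inv()*Rt).as_rotvec()
E
python3 - <<'E'
from h import *
t=robot.snapshot("top"); s=robot.snapshot("scene")
print("scene pad",plane(s,[[278,167]],144),"jar cap",plane(s,[[205.5,237]],110),"tin",plane(s,[[151,284]],130))
print("top pad",plane(t,[[218,179]],144),"cap",plane(t,[[341,206]],110),"tin",plane(t,[[418,218]],130))
print("lid",plane(t,[[177,126],[241,147],[216,222],[150,201]],142).round())
c=lambda im,x,y,w,h,f:cv2.resize(im[y:y+h,x:x+w,::-1],None,fx=f,fy=f,interpolation=cv2.INTER_CUBIC)
a=c(t["img"],140,115,110,120,5); b=np.vstack([c(t["img"],318,190,40,40,6),c(s["img"],186,224,40,40,6)])
b=np.vstack([b,np.zeros((120,240,3),np.uint8)])
cv2.imwrite("pics/z1.png",np.hstack([a,b]))
R=Ro.from_euler('xyz',robot.get_obs()["ee_rot"]); print(R.as_matrix().round(3))
E
```

```text
scene pad [[589.78669142  68.06540888 144.        ]] jar cap [[ 518.73294284 -278.32625395  110.        ]] tin [[ 478.02011911 -501.85117344  130.        ]]
top pad [[582.23506828  67.3175267  144.        ]] cap [[ 514.1837319  -282.89935668  110.        ]] tin [[ 477.92403998 -501.95056782  130.        ]]
lid [[737. 190. 142.]
 [676.   5. 142.]
 [463.  70. 142.]
 [519. 254. 142.]]
[[-0.001  0.404  0.915]
 [-0.001  0.915 -0.404]
 [-1.    -0.001 -0.   ]]
```

View pics/z1.png

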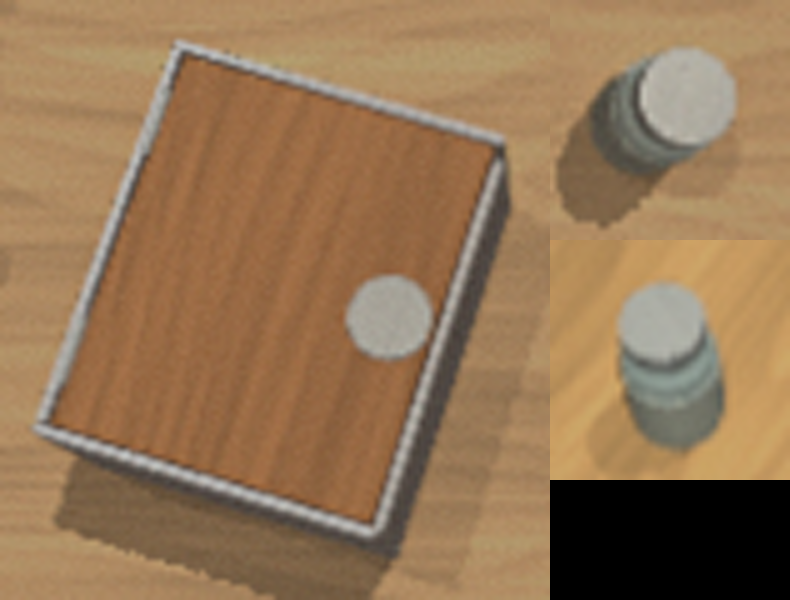

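Zoomed: the pad is at about (217.6,178) and the jar cap at (340.4,205.8) in top and (204.3,237) in scene. The caddy rim corners are clear.

Run:
```python
from h import *
t=robot.snapshot("top"); s=robot.snapshot("scene")
z=np.array([[176,44],[505,138],[380,533],[38,430]])/5+[139.6,114.6]
rim=plane(t,z,[144,118,118,144][0]); 
w=np.array([[182,54],[498,150],[370,523],[54,421]])/5+[139.6,114.6]
L=plane(t,w,142); print(L.round(1), np.linalg.norm(L-np.roll(L,-1,0),axis=1).round())
ax=(L[0]-L[1]+L[3]-L[2]); ay=(L[3]-L[0]+L[2]-L[1])
print("yaw x",np.arctan2(ax[1],ax[0]),"from y",np.arctan2(-ay[0],ay[1]),"dirs",ax,ay)
print("pad",plane(t,[[217.6,178]],144),"cap",plane(t,[[340.4,205.8]],110),plane(s,[[204.3,237]],110),plane(s,[[278,167]],144))
print("lid mid",L.mean(0))
```

```text
[[739.1 192.9 142. ]
 [683.   10.2 142. ]
 [470.5  76.7 142. ]
 [525.1 253.3 142. ]] [191. 223. 185. 222.]
yaw x 1.2719930834345534 from y 1.2818271761906048 dirs [110.66150435 359.26089975   0.        ] [-426.52995057  126.80329574    0.        ]
pad [[585.06324635  68.50408954 144.        ]] cap [[ 514.75188755 -281.16722175  110.        ]] [[ 515.39118914 -280.37462973  110.        ]] [[589.78669142  68.06540888 144.        ]]
lid mid [604.46222298 133.2632518  142.        ]
```

```bash
python3 -m pendant '[[[0,-28,40],[0.12,0,0],0],[[0,-56,80],[0.24,0,0],0],[[0,-84,120],[0.36,0,0],0],[[0,-112,160],[0.48,0,0],0],[[0,-140,200],[0.6,0,0],0],[[0,-168,240],[0.72,0,0],0],[[0,-196,280],[0.84,0,0],0],[[0,-220,320],[0.96,0,0],0]]'
python3 - <<'E'
from h import *
Rt=Ro.from_matrix(np.array([[0,.958,-.288],[0,-.288,-.958],[-1,0,0]]))
print(robot.get_obs()["clock"],rel([586,68.5,175]),turn(Rt))
t=robot.snapshot("top")
for n,p in dict(oil=(120,158),bowl=(98,240),mug=(312,155),spoon=(265,255)).items(): print(n,plane(t,[p],0).round())
E
```

```text
clock: 1.1
position: [466.9, 262.0, 231.2]
ee_rot: [0.163, 1.57, -1.218]
wrist_force: [0.5, 1.7, 0.3]
opening: 0.3
1.1 [ 56.32530474  80.39920984 212.49053407] [ 4.81857416e-01  3.61377280e-04 -1.54295508e-04]
oil [[681. 403.   0.]]
bowl [[415. 454.   0.]]
mug [[ 697. -221.    0.]]
spoon [[375. -69.   0.]]
```

```bash
python3 -m pendant '[[[9,13,35],[0.1,0,0],0],[[18,27,70],[0.2,0,0],0],[[27,40,106],[0.3,0,0],0],[[36,54,142],[0.4,0,0],0],[[46,67,177],[0.48,0,0],0],[[56,80,212],[0.482,0,0],0],[[56,80,212],[0.482,0,0],0],[[56,80,212],[0.482,0,0],0]]'
python3 - <<'E'
from h import *
Rt=Ro.from_matrix(np.array([[0,.958,-.288],[0,-.288,-.958],[-1,0,0]]))
print(robot.get_obs()["clock"],rel([586,68.5,144]),turn(Rt))
t=robot.snapshot("top");s=robot.snapshot("scene")
c=lambda im,x,y,w,h,f:cv2.resize(im[y:y+h,x:x+w,::-1],None,fx=f,fy=f,interpolation=cv2.INTER_CUBIC)
cv2.imwrite("pics/z2.png",np.hstack([c(t["img"],140,110,100,120,4),c(s["img"],235,110,100,120,4)]))
E
```

```text
clock: 1.95
position: [587.6, 62.5, 176.0]
ee_rot: [0.767, 1.567, -1.106]
wrist_force: [0.0, 0.3, 0.3]
opening: 0.0
1.95 [32.01787244 -3.37574775 -5.29161877] [-0.01036639  0.00267222 -0.00255035]
```

View pics/z2.png

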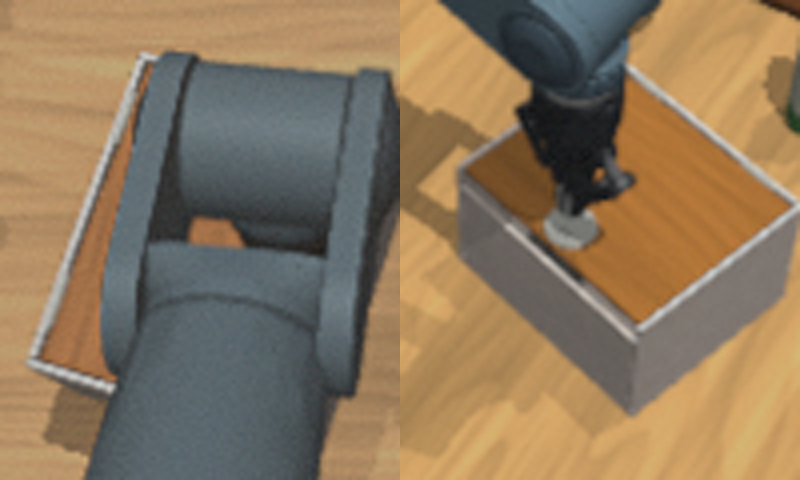

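The scene view shows the closed fingers just above the steel pad. I'll press slowly.

```bash
python3 -m pendant '[[[15,-3,-5],[0,0,0],0],[[28,-3,-5],[0,0,0],0],[[34,-3,-5],[0,0,0],0],[[38,-3,-5],[0,0,0],0],[[41,-3,-5],[0,0,0],0],[[42.5,-3,-5],[0,0,0],0],[[42.5,-3,-5],[0,0,0],0],[[42.5,-3,-5],[0,0,0],0]]'
```

```text
clock: 2.85
position: [586.3, 69.3, 134.6]
ee_rot: [1.063, 1.566, -0.808]
wrist_force: [-2.6, 1.5, 3.0]
opening: 0.1
```

```bash
python3 -m pendant '[[[1.5,0,0],[0,0,0],0],[[1.5,0,0],[0,0,0],0],[[1.5,0,0],[0,0,0],0]]'
python3 -m pendant '[[[-30,0,25],[0,0,0],0],[[-40,0,75],[0,0,0],0],[[-45,0,125],[0,0,0],0],[[-45,0,160],[0,0,0],0],[[-45,0,160],[0,0,0],40],[[-45,0,160],[0,0,0],70],[[-45,0,160],[0,0,0],100],[[-45,0,160],[0,0,0],100]]'
python3 - <<'E'
from h import *
t=robot.snapshot("top");s=robot.snapshot("scene")
c=lambda im,x,y,w,h,f:cv2.resize(im[y:y+h,x:x+w,::-1],None,fx=f,fy=f,interpolation=cv2.INTER_CUBIC)
cv2.imwrite("pics/z3.png",np.hstack([c(t["img"],140,110,130,140,3),c(s["img"],225,80,130,140,3)]))
Rt=Ro.from_matrix(np.array([[0,.958,-.288],[0,-.288,-.958],[-1,0,0]]))
print(rel([515,-280.7,190]),turn(Rt))
E
```

```text
clock: 3.15
position: [586.5, 69.3, 134.0]
ee_rot: [1.074, 1.566, -0.797]
wrist_force: [-4.8, 1.6, 6.9]
opening: 0.0
clock: 3.95
position: [539.2, -82.5, 179.1]
ee_rot: [1.048, 1.566, -0.821]
wrist_force: [0.3, 0.1, 0.2]
opening: 58.4
[-10.20108003  35.20983196 196.55538638] [-0.00654406  0.00229043 -0.00407338]
```

View pics/z3.png

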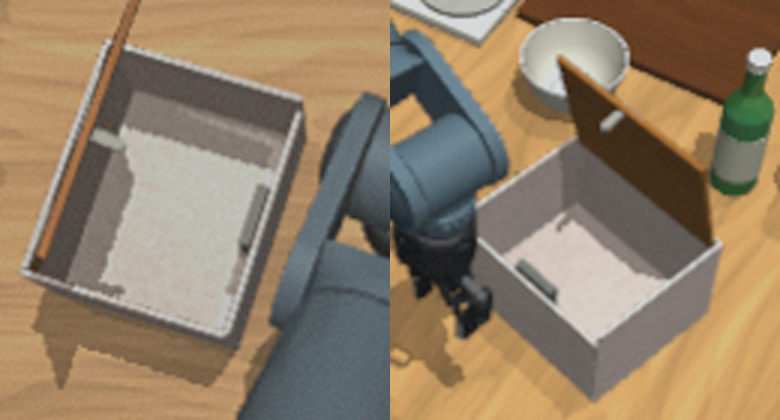

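The lid stands open and clear of the arm. Next, the jar.

```bash
python3 -m pendant '[[[-5,9,45],[0,0,0],100],[[-10,18,90],[0,0,0],100],[[-10,27,135],[0,0,0],100],[[-10,35,175],[0,0,0],100],[[-10,35,197],[0,0,0],100],[[-10,35,197],[0,0,0],100],[[-10,35,197],[0,0,0],100],[[-10,35,197],[0,0,0],100]]'
python3 - <<'E'
from h import *
Rt=Ro.from_matrix(np.array([[0,.958,-.288],[0,-.288,-.958],[-1,0,0]]))
print(rel([515,-280.7,52]),turn(Rt))
s=robot.snapshot("scene")
cv2.imwrite("pics/z4.png",cv2.resize(s["img"][180:300,140:260,::-1],None,fx=4,fy=4))
E
```

```text
clock: 4.85
position: [515.0, -279.7, 189.6]
ee_rot: [1.103, 1.567, -0.765]
wrist_force: [-0.2, 0.6, 0.8]
opening: 85.1
[137.59167503  -0.23850828   0.65044928] [-0.00501505  0.00189754 -0.00373076]
```

View pics/z4.png

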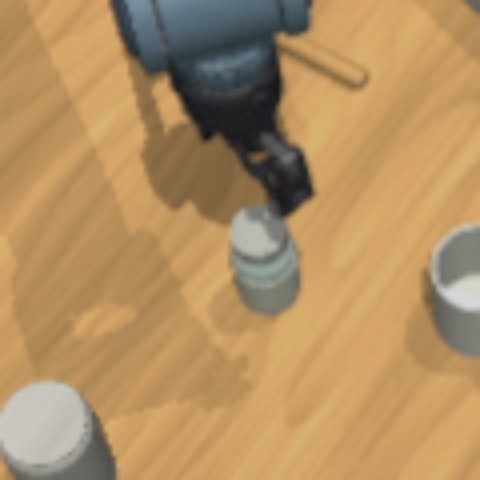

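The open gripper sits over the jar cap (crop 258,230), so I'll descend.

```bash
python3 -m pendant '[[[30,0,0],[0,0,0],100],[[60,0,0],[0,0,0],100],[[80,0,0],[0,0,0],100],[[100,0,0],[0,0,0],100],[[120,0,0],[0,0,0],100],[[137,0,0],[0,0,0],100],[[137,0,0],[0,0,0],100],[[137,0,0],[0,0,0],100]]'
python3 -m pendant '[[[0,0,0],[0,0,0],55],[[0,0,0],[0,0,0],40],[[0,0,0],[0,0,0],20],[[0,0,0],[0,0,0],0],[[0,0,0],[0,0,0],0],[[0,0,0],[0,0,0],0],[[0,0,0],[0,0,0],0],[[0,0,0],[0,0,0],0]]'
```

```text
clock: 5.7
position: [515.8, -279.4, 52.9]
ee_rot: [1.096, 1.567, -0.77]
wrist_force: [0.9, -0.1, -0.5]
opening: 84.9
clock: 6.5
position: [516.3, -279.8, 54.7]
ee_rot: [1.094, 1.565, -0.773]
wrist_force: [-1.7, 2.4, 6.7]
opening: 52.2
```

```bash
python3 -m pendant '[[[-15,0,0],[0,0,0],0],[[-40,0,0],[0,0,0],0],[[-70,0,0],[0,0,0],0],[[-100,0,0],[0,0,0],0],[[-130,0,0],[0,0,0],0],[[-160,0,0],[0,0,0],0],[[-185,0,0],[0,0,0],0],[[-185,0,0],[0,0,0],0]]'
python3 - <<'E'
from h import *
Rt=Ro.from_matrix(np.array([[0,.958,-.288],[0,-.288,-.958],[-1,0,0]]))
print(rel([596.6,107.4,240]),turn(Rt))
s=robot.snapshot("scene")
cv2.imwrite("pics/z5.png",cv2.resize(s["img"][140:290,140:290,::-1],None,fx=3,fy=3))
E
```

```text
clock: 7.3
position: [517.3, -280.3, 244.9]
ee_rot: [1.151, 1.556, -0.715]
wrist_force: [1.2, -0.4, -3.5]
opening: 51.6
[   2.06941957  -36.97404029 -394.05485699] [-0.00323366  0.00587904 -0.01311067]
```

View pics/z5.png

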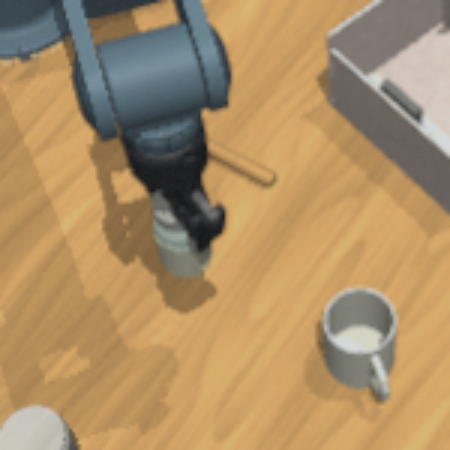

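The jar hangs upright in the gripper (crop 180,245), clear of the counter. I'll carry it over the caddy.

```bash
python3 -m pendant '[[[0,-2,-20],[0,0,0],0],[[0,-6,-55],[0,0,0],0],[[0,-9,-92],[0,0,0],0],[[0,-12,-129],[0,0,0],0],[[0,-16,-166],[0,0,0],0],[[0,-19,-203],[0,0,0],0],[[0,-23,-240],[0,0,0],0],[[0,-26,-270],[0,0,0],0]]'
python3 - <<'E'
from h import *
Rt=Ro.from_matrix(np.array([[0,.958,-.288],[0,-.288,-.958],[-1,0,0]]))
print(rel([596.6,107.4,240]),turn(Rt))
E
```

```text
clock: 8.15
position: [568.5, -11.3, 237.6]
ee_rot: [0.779, 1.565, -1.087]
wrist_force: [1.0, -0.2, -4.2]
opening: 52.1
[  -2.90932952   -7.6009952  -121.76125752] [-0.00247853  0.00411484 -0.00404903]
```

```bash
python3 -m pendant '[[[-2,-2,-30],[0,0,0],0],[[-3,-4,-60],[0,0,0],0],[[-3,-6,-90],[0,0,0],0],[[-3,-8,-110],[0,0.003,-0.004],0],[[-3,-8,-122],[0,0.004,-0.004],0],[[-3,-8,-122],[0,0.004,-0.004],0],[[-3,-8,-122],[0,0.004,-0.004],0]]'
python3 - <<'E'
from h import *
Rt=Ro.from_matrix(np.array([[0,.958,-.288],[0,-.288,-.958],[-1,0,0]]))
print(rel([596.6,107.4,64]),turn(Rt))
t=robot.snapshot("top");s=robot.snapshot("scene")
c=lambda im,x,y,w,h,f:cv2.resize(im[y:y+h,x:x+w,::-1],None,fx=f,fy=f,interpolation=cv2.INTER_CUBIC)
cv2.imwrite("pics/z6.png",np.hstack([c(t["img"],140,110,130,140,3),c(s["img"],225,80,130,140,3)]))
E
```

```text
clock: 8.85
position: [595.8, 107.1, 239.0]
ee_rot: [-0.893, 1.569, -2.758]
wrist_force: [0.2, 0.1, -4.1]
opening: 51.7
[174.95402876   0.99648201  -0.74875079] [-0.00264143  0.00128082  0.0015949 ]
```

View pics/z6.png

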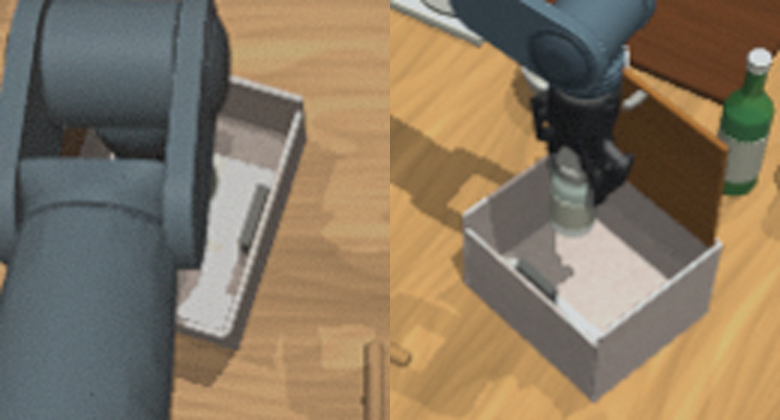

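Jar over the opening and lid still open. I'll shift 11 mm toward the front for wrist–lid clearance and descend while watching the force.

```bash
python3 -m pendant '[[[10,1,10],[0,0,0],0],[[30,1,11],[0,0,0],0],[[50,1,11],[0,0,0],0],[[70,1,11],[0,0,0],0],[[90,1,11],[0,0,0],0],[[100,1,11],[0,0,0],0],[[100,1,11],[0,0,0],0]]'
python3 - <<'E'
from h import *
o=robot.get_obs(); print(o["wrist_force"],rel([593.4,97,68]))
E
```

```text
clock: 9.65
position: [592.2, 94.9, 137.4]
ee_rot: [-1.147, 1.566, -3.015]
wrist_force: [0.2, -1.3, -3.3]
opening: 52.0
[ 0.20597722 -1.29224403 -3.30644348] [69.41330194  0.85423746 -2.49805176]
```

```bash
python3 -m pendant '[[[15,0,0],[0,0,0],0],[[30,0,0],[0,0,0],0],[[43,0,0],[0,0,0],0],[[55,0,0],[0,0,0],0],[[64,0,0],[0,0,0],0],[[70,0,0],[0,0,0],0],[[70,0,0],[0,0,0],0],[[70,0,0],[0,0,0],0]]'
```

```text
clock: 10.45
position: [592.2, 94.9, 67.7]
ee_rot: [-1.117, 1.566, -2.985]
wrist_force: [0.4, -0.2, -4.1]
opening: 52.1
```

```bash
python3 -m pendant '[[[1.5,0,0],[0,0,0],0],[[3,0,0],[0,0,0],0],[[4,0,0],[0,0,0],0],[[5,0,0],[0,0,0],0],[[5,0,0],[0,0,0],0]]'
```

```text
clock: 10.95
position: [592.3, 94.9, 63.0]
ee_rot: [-1.124, 1.567, -2.991]
wrist_force: [0.4, -0.2, -2.1]
opening: 52.2
```

```bash
python3 -m pendant '[[[1,0,0],[0,0,0],0],[[1.5,0,0],[0,0,0],0],[[1.5,0,0],[0,0,0],0]]'
```

```text
clock: 11.25
position: [592.5, 95.1, 62.9]
ee_rot: [-1.163, 1.566, -3.03]
wrist_force: [-4.3, 0.9, 5.8]
opening: 52.4
```

```bash
python3 -m pendant '[[[0,0,0],[0,0,0],70],[[0,0,0],[0,0,0],85],[[0,0,0],[0,0,0],100],[[0,0,0],[0,0,0],100],[[0,0,0],[0,0,0],100],[[0,0,0],[0,0,0],100],[[0,0,0],[0,0,0],100]]'
python3 -m pendant '[[[-20,0,0],[0,0,0],100],[[-45,0,0],[0,0,0],100],[[-80,0,0],[0,0,0],100],[[-115,0,0],[0,0,0],100],[[-150,0,0],[0,0,0],100],[[-180,0,0],[0,0,0],100],[[-180,0,0],[0,0,0],100],[[-180,0,0],[0,0,0],100]]'
```

```text
clock: 11.95
position: [592.5, 95.1, 62.9]
ee_rot: [-1.165, 1.566, -3.032]
wrist_force: [-0.5, 0.9, 0.2]
opening: 85.4
clock: 12.75
position: [593.5, 95.2, 243.4]
ee_rot: [-1.106, 1.568, -2.973]
wrist_force: [-0.3, -0.3, -0.6]
opening: 85.9
```

Jar let go and the hand is clear. Quick check before going over the lid.

```bash
python3 -m pendant '[[[-40,0,0],[0,0,0],60],[[-80,0,0],[0,0,0],20],[[-110,0,0],[0,0,0],0],[[-115,0,0],[0,0,0],0],[[-115,0,0],[0,0,0],0],[[-115,0,0],[0,0,0],0]]'
cat >> h.py <<'E'
C0=np.array([605.3,136.1,0]);CX=np.array([.2896,.957,0]);CY=np.array([-.957,.2896,0])
def W(x,z,y=0): return C0+x*CX+y*CY+[0,0,z]
def arc(a,d=160): return W(90-d*np.cos(a)+17*np.sin(a),138+d*np.sin(a)+6*np.cos(a))
Rt=Ro.from_matrix(np.array([[0,.957,-.2896],[0,-.2896,-.957],[-1,0,0]]))
E
python3 - <<'E'
from h import *
print(rel(W(145,355)),turn(Rt))
t=robot.snapshot("top");s=robot.snapshot("scene")
cv2.imwrite("pics/z7.png",cv2.resize(s["img"][60:230,215:385,::-1],None,fx=3,fy=3))
E
```

```text
clock: 13.35
position: [593.0, 95.3, 355.1]
ee_rot: [-1.227, 1.563, -3.094]
wrist_force: [-0.4, -0.4, 0.5]
opening: 0.3
[  -0.4299553    -0.54038452 -187.64730322] [-0.00269912  0.00276126  0.00773956]
```

View pics/z7.png

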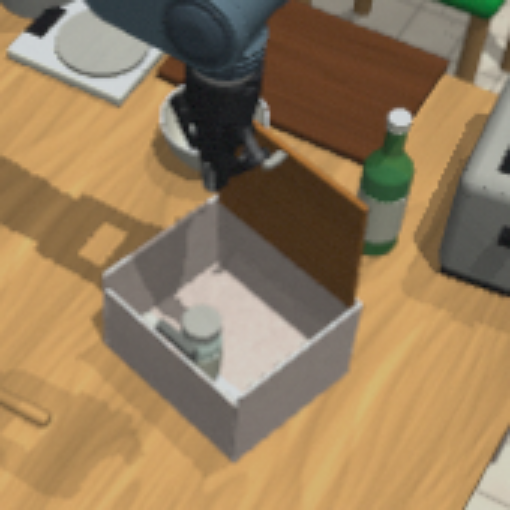

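The jar stands upright on the floor near the latch block (crop 203,345) with the lid open. I'll go over and behind the lid.

```bash
python3 -m pendant '[[[0,0,-30],[0,0,0],0],[[0,0,-70],[0,0,0],0],[[0,0,-110],[0,0,0],0],[[0,0,-150],[0,0,0],0],[[0,0,-188],[0,0,0.006],0],[[0,0,-188],[0,0,0.007],0],[[0,0,-188],[0,0,0.007],0],[[0,0,-188],[0,0,0.007],0]]'
python3 -m pendant '[[[25,0,0],[0,0,0],0],[[50,0,0],[0,0,0],0],[[60,0,0],[0,0,0],0],[[60,0,0],[0,0,0],0],[[60,0,0],[0,0,0],0]]'
python3 - <<'E'
from h import *
print(turn(Rt))
for a in (1.45,1.3,1.15,1.0,.85,.7,.55,.4,.25,.1,0,-.06): print(a,rel(arc(a)).round(1))
E
```

```text
clock: 14.25
position: [647.7, 274.2, 353.8]
ee_rot: [-0.471, 1.566, -2.339]
wrist_force: [-0.4, 0.2, -1.1]
opening: -0.1
clock: 14.75
position: [647.9, 273.6, 295.1]
ee_rot: [-0.199, 1.568, -2.068]
wrist_force: [0.6, 0.1, 0.5]
opening: 0.0
[-0.00413653  0.00312323  0.000636  ]
1.45 [-2.3 -0.8 56.3]
1.3 [ 1.5 -0.6 80.3]
1.15 [  8.9  -0.5 103.7]
1.0 [ 19.6  -0.4 126. ]
0.85 [ 33.4  -0.4 146.6]
0.7 [ 49.9  -0.3 165.2]
0.55 [ 68.9  -0.2 181.2]
0.4 [ 8.980e+01 -1.000e-01  1.944e+02]
0.25 [ 1.123e+02 -1.000e-01  2.044e+02]
0.1 [135.8  -0.  211. ]
0 [151.7  -0.  213.4]
-0.06 [161.3   0.  214.1]
```

```bash
python3 -m pendant '[[[-2,0,25],[0,0,0],0],[[-2,0,45],[0,0,0],0],[[-2,0,56],[0,0,0],0],[[0,0,68],[0,0,0],0],[[1.5,0,80],[0,0,0],0],[[5,0,92],[0,0,0],0],[[9,0,104],[0,0,0],0],[[20,0,126],[0,0,0],0]]'
python3 - <<'E'
from h import *
s=robot.snapshot("scene")
cv2.imwrite("pics/z8.png",cv2.resize(s["img"][60:230,215:385,::-1],None,fx=3,fy=3))
for a in (1.0,.85,.7,.55,.4,.25,.1,0,-.06): print(a,rel(arc(a)).round(1))
E
```

```text
clock: 15.55
position: [611.2, 153.1, 276.1]
ee_rot: [0.618, 1.569, -1.25]
wrist_force: [2.2, 0.8, 1.0]
opening: -0.2
1.0 [-3.   0.1 -3.5]
0.85 [10.9  0.2 17.1]
0.7 [27.5  0.4 35.6]
0.55 [46.5  0.6 51.5]
0.4 [67.5  0.7 64.6]
0.25 [90.   0.8 74.6]
0.1 [113.5   1.   81.1]
0 [129.5   1.   83.5]
-0.06 [139.1   1.1  84.2]
```

View pics/z8.png

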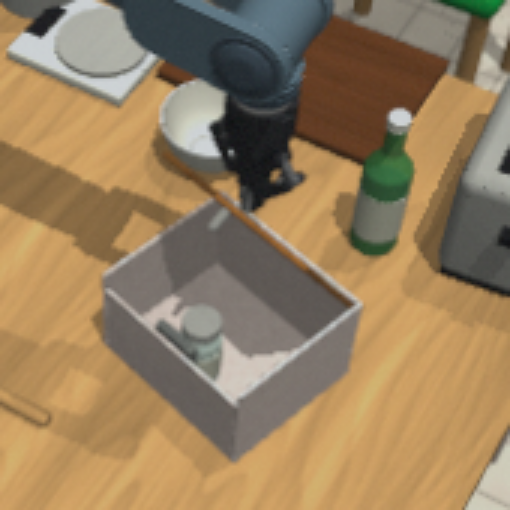

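The lid leans forward in front of the fingers as planned (about 1 rad). I'll follow the arc.

```bash
python3 -m pendant '[[[11,0,17],[0,0,0],0],[[27,0,35],[0,0,0],0],[[46,0,51],[0,0,0],0],[[67,0,64],[0,0,0],0],[[90,1,74],[0,0,0],0],[[106,1,80],[0,0,0],0],[[118,1,82],[0,0,0],0],[[124,1,83],[0,0,0],0]]'
python3 - <<'E'
from h import *
for a in (0,-.06): print(a,rel(arc(a)).round(1))
E
```

```text
clock: 16.4
position: [584.8, 69.8, 148.5]
ee_rot: [-0.696, 1.563, -2.566]
wrist_force: [-2.0, 2.1, 2.9]
opening: -0.4
0 [4.5 0.5 0.6]
-0.06 [14.1  0.5  1.2]
```

```bash
python3 -m pendant '[[[6,0,0],[0,0,0],0],[[11,0,1],[0,0,0],0],[[14,0,1],[0,0,0],0],[[15.5,0,1],[0,0,0],0],[[16,0,1],[0,0,0],0],[[16,0,1],[0,0,0],0],[[16,0,1],[0,0,0],0],[[16,0,1],[0,0,0],0]]'
```

```text
clock: 17.2
position: [584.9, 69.1, 133.9]
ee_rot: [-0.649, 1.564, -2.519]
wrist_force: [-2.1, 2.3, 7.3]
opening: -0.1
```

At the stop (7 N, same height as the first press). I'll let go upward.

```bash
python3 -m pendant '[[[-5,0,0],[0,0,0],0],[[-20,0,10],[0,0,0],0],[[-45,0,40],[0,0,0],0],[[-60,0,80],[0,0,0],0],[[-60,0,120],[0,0,0],0],[[-60,0,160],[0,0,0],0],[[-60,0,160],[0,0,0],0],[[-60,0,160],[0,0,0],0]]'
python3 -m pendant '[[[-10,0,20],[0,0,0],0],[[-10,0,40],[0,0,0],0],[[-10,0,40],[0,0,0],0],[[-10,0,40],[0,0,0],0],[[-10,0,40],[0,0,0],0],[[-10,0,40],[0,0,0],0]]'
python3 - <<'E'
from h import *
t=robot.snapshot("top");s=robot.snapshot("scene")
c=lambda im,x,y,w,h,f:cv2.resize(im[y:y+h,x:x+w,::-1],None,fx=f,fy=f,interpolation=cv2.INTER_CUBIC)
cv2.imwrite("pics/z9.png",np.hstack([c(t["img"],140,110,130,140,3),c(s["img"],225,80,130,140,3)]))
print(robot.get_obs()["wrist_force"])
E
```

```text
clock: 18.0
position: [537.8, -84.8, 195.4]
ee_rot: [-0.55, 1.564, -2.422]
wrist_force: [-0.5, 0.1, -0.5]
opening: -0.1
clock: 18.6
position: [526.1, -122.0, 205.4]
ee_rot: [-0.622, 1.564, -2.493]
wrist_force: [0.0, 0.1, -0.2]
opening: -0.1
[-0.63424619 -0.60202286 -0.11540734]
```

View pics/z9.png

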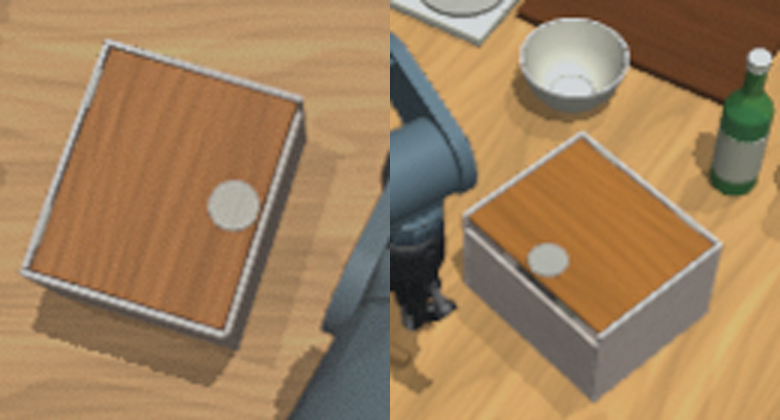

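The lid is shut and level, with the pad where it was at the start, and it has stayed so 1.4 s after release with the arm clear. Handing in.

```bash
python3 -c "
from workcell import robot; print(robot.sign_off())"
```

```text
the job is handed in; nothing more can be done
None
```

The jar is in the caddy and the lid is latched shut. I handed the job in at about 18.6 s of the 72 s allowed; the sign-off gave no verdict.

- **Opening:** I pressed the pad down to the stop (about 7 N) and let go. The lid sprang open clear of the arm.
- **Jar:** I stood it on the caddy floor about 40 mm toward the front from the centre, lowered it until the floor took its weight, then let go. The picture after that showed it upright with the lid still open.
- **Closing:** I pushed the lid over from behind and pressed it to the same stop height, again about 7 N, for well over 0.2 s. About 1.4 s after letting go it was still level, with the pad back where it started.
- **Robot and other things:** At the last check the wrist force was about 0 N and the arm was clear. The arm's path stayed clear of the other things, and the bowl and oil bottle looked unmoved in the last picture. I did not measure the positions of any of them again.

No check failed or disagreed. The jar could not be seen again once the lid was shut.

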